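Mix the settled watch cleaner

TASK

The watch cleaner has settled in its bottle, the stout wide-capped amber one on the white tray. Pick it up, turn it upside down and hold it so for a good second to mix it, then stand it upright on the round cork mat with its whole base on the cork, ready for use. Set it down rather than drop it, and leave the other things where they are.

Things in the scene. Friction and masses are not known exactly. Their poses are not given: they have to be found in the camera images.
- bottle: the bottle to mix: closed amber glass, round, loose; straight body 54 mm in diameter up to 66 mm, white paper band round it, shoulder, black ribbed cap 43 mm in diameter from 80 to 100 mm (the top); 0.18 to 0.31 kg, centre of mass about 42 mm up. Origin: centre of its base; z runs up its axis to the cap. Starts on the tray, in any of the three places
- tray: shallow open white plastic tray, fixed, 120 mm (x) by 380 mm (y), rim 14 mm high, 4 mm walls, floor 4 mm above the bench. Origin: centre of its underside. The three containers stand in it near y = -120, 0 and +120 mm of its own frame
- mat: round cork mat, fixed, 112 mm in diameter, 4 mm thick, lying flat on the bench. Origin: centre of its underside
- spout_bottle: bystander on the tray: slim white plastic bottle with a pointed spout, body 38 mm in diameter up to 70 mm, 118 mm tall in all; loose. Origin: centre of its base, z up its axis
- low_jar: bystander on the tray: low clear glass jar with an aluminium lid, 54 mm in diameter, 48 mm tall; loose. Origin: centre of its base, z up its axis
- block: bystander on the bench beyond the tray and the mat: six-sided steel bench block about 50 mm across flats, 30 mm tall, with a round brass watch movement holder on top, 40 mm tall in all; loose. Origin: centre of its underside
- loupe: bystander beside the block: black watchmaker's eye loupe standing on its narrow end, 36 mm in diameter, 30 mm tall; loose. Origin: centre of its underside
Not all that is in view belongs to the job. Several things look just like the mat: the one meant starts nearest to the robot's base.

How it is judged (in metres and radians):
On the way:
1. the bottle is turned upside down, its cap pointing down to within about 35 degrees, and kept so for a second (angle between bottle's own z axis and vertical above 2.52 rad), for 1 s.
At the end, for the whole second after the job is handed in: the bottle stands upright (within 6 degrees) and still on the cork mat, its axis within 30 mm of the mat's centre, so that its whole base is on the cork (angle between bottle's own z axis and vertical below 0.1 rad and horizontal distance between bottle and mat below 0.03 m and height (world z) of bottle between 0.001 and 0.009 m and linear speed of bottle below 0.02 m/s); the robot touches nothing.
It fails at once if the bottle is let go in the air, its base more than about 20 mm above what it stands on (height (world z) of bottle above 0.025 m and contact force between the fingers and bottle below 0.1 N and linear speed of bottle above 0.15 m/s).
It fails at once if the bottle is slammed down: a blow of more than 60 N on the mat or the tray (contact force between bottle and mat above 60 N or contact force between bottle and tray above 60 N).
It fails at once if another container on the tray is moved by more than 20 mm or tipped (distance of any of spout_bottle, low_jar from where it was at the start of the episode above 0.02 m or angle between any of spout_bottle, low_jar's own z axis and vertical above 0.5 rad).
It fails at once if the bench block or the loupe is moved by more than 20 mm (distance of any of block, loupe from where it was at the start of the episode above 0.02 m).
It also fails if it takes over 56 s, if anything falls off the work surface, if the arm or the gripper's body presses on something with over 40 N, if the wrist force passes 120 N, or if a joint passes its speed limit or range.

ROBOT

A 6-joint arm with a two-finger parallel gripper is mounted at the origin on the work surface. World frame = base frame: x ahead of the robot, y to its left, z up, the work surface at z = 0. Lengths are in mm, angles in rad, forces in N, time in s.
With the tool pointing down it reaches from about 350 to 1000 mm from the base axis. Payload 7.1 kg.
Tool frame: the origin (TCP) lies at the centre of the arm's flange, where the gripper is bolted on; the fingertips stand 173 mm ahead of it and the grasp point (between the pads) lies 155 mm ahead of it; z points along the fingers, y is the line along which they close (so a half turn about z gives the same grasp; the last joint's range is limited). The gripper opens to 85 mm and grips with 20 to 120 N. Pads are 22 mm wide; open, the fingers measure 114 mm over their backs; the gripper's body (76 mm by 85 mm) begins 54 mm behind the grasp point. The pads swing forward as they close: fully open they stand 13 mm farther back than shut.
Start: joints at [1.315, 0.423, 1.63, -0, 1.089, -0.019], TCP at [146.59, 607.551, 404.719] pointing down, gripper open.
Joint ranges: [-3, 3], [-0.9, 2.11], [0.09, 2.58], [-1.31, 4.45], [0.11, 2.69], [-2.54, 2.54]. Speed limits (rad/s): [2.39, 2.39, 3.01, 3.14, 3.14, 3.14].

INTERFACE

Orientations are given as a unit quaternion [x, y, z, w].
In Python, from plant import ctrl gives the robot as it stands.
- The arm moves only by the tool move_arm, never from a script. Its argument "moves" is a list of rows, each a list of 3 entries, a list of its own where there are three numbers: the shift along the tool's x, y, z in m, then the turn, a rotation vector about the tool's x, y, z in units of 8 degrees (1.0 is 8 degrees), then the finger opening in m, from 0 to 0.0854. In form: [[[dx, dy, dz], [wx, wy, wz], gripper], ...]. A call has 1 to 5 rows; each row shifts and turns the commanded pose from where the row before left it, along the tool's axes as they then stand; what a row does not reach is not made up. A row lasts 1/8 s, in which the tool goes at most 62.5 mm and 10.7 degrees, less where a joint would pass 70% of its speed; a pose out of reach is approached as far as the arm can. A call is refused whole if a number of a shift passes 0.0625 or a number of a turn 1, either way. A call with a gripper value outside its range is refused whole. The fingers move at their own pace and stop on an object; "squeeze" is the grip in N (left out, the last holds). Time passes only in rows, so rows that do not move let the fingers close. It gives the time, the measured TCP pose, the force, the opening and the grip force at its end, in the units of the state.
- ctrl.read_state(): the state, without advancing time (a new reading comes with each control period).
- ctrl.camera(name): name is "scene" or "top"; returns a dict with "color" (420x560x3 uint8, blue, green, red), "z_map" (420x560 float32, mm along the optical axis (not along the pixel's ray), 0 where there is no reading), "fx", "fy", "cx", "cy" (pixels), "xyz" and "rotation" of the camera in the world. Camera axes: x right, y down, z forward; pixel columns grow to the right and rows downward; lengths in mm; the calibration is good to about 2 mm. A picture is of the moment at which its call begins.
- ctrl.finish_job(): hands the job in; it is judged then, once.
Trained networks look in a picture, given as the dict that the camera call returned (one of the last four; its "shot" number tells which), for a name from the list of things; names that differ only in an ending like _2 or _b are one class to them, and where a whole thing is asked for, a point or a joint stands for the part that bears it (a point fixed in the world has none). Each returns a list of dicts, best first, with "conf" (0 to 1); they miss things now and then, are a little off and sometimes report something else, mostly with a low value. They report only what shows in the picture. A call takes as long as a camera call. They do not tell look-alikes from the thing itself.
- ctrl.spot_in(picture, query): "rect" ([left, top, right, bottom] in pixels, round what is visible of it).
The state is a dict: "time_s": time; "qpos": joint angles; "dq": joint speeds; "effort": joint torques, N m; "eef_pos": TCP position; "tcp_rot": TCP orientation; "ft_force": force on the tool from outside, world axes, zero at the start; "moment": the same for the moment, N m; "grip_width": opening from 0.0 (shut) to 1.0 (fully open); "gripper_force": force on a finger pad.
Only numpy, scipy, OpenCV 4.12 (cv2) and the standard library are available. Lean on these libraries where they do the work, as an engineer would, in place of code of your own. Each camera call takes 0.05 s, during which the arm holds its last target. There are 200 camera calls.

## Working session

There is one attempt and no reset: what is moved stays moved. The work goes in short steps, Python scripts to look and compute and a tool call to move; the robot and the scene stay as the last step left them, time stands still between calls to the robot, and variables do not carry over. Pictures are saved under pics/ and viewed, at most 10 in all, crops included, and the job is handed in when it is done.

Besides the shell and the picture viewer there is one more tool, called after "Call:" by a JSON object that holds its "method" and its "body". move_arm: Moves the arm, as the interface text tells. Its arguments: {"type":"object","properties":{"moves":{"type":"array"},"squeeze":{"type":"number"}},"required":["moves"]}

```bash
mkdir -p pics; ls; cat > h.py <<'E'
import numpy as np, cv2
from plant import ctrl
from scipy.spatial.transform import Rotation as R
def rot(c):
    r=np.array(c["rotation"],float)
    return r if r.shape==(3,3) else R.from_quat(r).as_matrix()
def cloud(c):
    z=c["z_map"].astype(float); v,u=np.mgrid[:z.shape[0],:z.shape[1]]
    p=np.stack([(u-c["cx"])/c["fx"]*z,(v-c["cy"])/c["fy"]*z,z],-1)
    return p@rot(c).T+np.array(c["xyz"])
E
python3 - <<'E'
from h import *
ims=[]
for n in("scene","top"):
    c=ctrl.camera(n); np.savez("c_"+n,**{k:v for k,v in c.items()})
    P=cloud(c); im=c["color"].copy(); print(n,c["xyz"],c["fx"])
    for q in("bottle","tray","mat","spout_bottle","low_jar","block","loupe"):
        for d in ctrl.spot_in(c,q):
            l,t,r,b=map(int,d["rect"]); m=P[(t+b)//2,(l+r)//2]
            print(n,q,round(d["conf"],2),[l,t,r,b],m.round())
    cv2.imwrite(f"pics/{n}1.png",im)
print(ctrl.read_state())
E
```

```text
pics
scene [1107.63593938  786.37940991  654.97522493] 474.582529100245
scene bottle 0.76 [350, 202, 381, 249] [560. 122.  71.]
scene tray 0.63 [321, 223, 468, 355] [576. 256.   3.]
scene mat 0.98 [260, 174, 302, 189] [ 581. -235.    4.]
scene mat 0.85 [249, 137, 280, 153] [ 522. -469.    3.]
scene mat 0.82 [210, 166, 244, 186] [ 704. -330.    3.]
scene spout_bottle 0.7 [416, 268, 441, 325] [590. 353.  72.]
scene low_jar 0.66 [378, 251, 402, 285] [582. 241.  48.]
scene low_jar 0.32 [269, 275, 285, 300] [797. 171.  29.]
scene block 0.81 [251, 241, 278, 262] [771.  57.  29.]
scene loupe 0.65 [266, 274, 286, 300] [799. 171.  30.]
top [ 575.61991273  -63.98540291 1198.30140824] 462.6306365735025
top bottle 0.75 [203, 244, 225, 270] [541.  96. 107.]
top bottle 0.56 [233, 158, 252, 177] [764.  33.  40.]
top tray 0.83 [97, 216, 246, 279] [567. 210.  53.]
top tray 0.43 [203, 247, 229, 271] [537.  92. 104.]
top mat 0.64 [330, 217, 370, 261] [ 577. -239.    8.]
top mat 0.58 [417, 233, 460, 280] [ 529. -463.    8.]
top spout_bottle 0.53 [107, 238, 129, 254] [572. 328.  91.]
top low_jar 0.77 [15
[... 185 characters left out ...]
159.  29.]
{'time_s': 0.8, 'qpos': array([ 1.31500539e+00,  4.23069150e-01,  1.62988067e+00, -2.36259866e-06,
        1.08855520e+00, -1.90123311e-02]), 'dq': array([-0.00014169, -0.00074024, -0.00060702,  0.00075212,  0.00065845,
        0.00035253]), 'effort': array([-4.64115419e-04, -5.57275558e+01, -2.82129854e+01, -1.04487626e-04,
        9.73318820e-04,  1.99669648e-05]), 'eef_pos': array([146.58948132, 607.56209216, 404.7459483 ]), 'tcp_rot': array([1.18112394e-01, 9.93000232e-01, 4.32594173e-05, 7.03816790e-06]), 'ft_force': array([ 0.35935736, -0.18291331, -0.16421908]), 'moment': array([ 0.01439327,  0.00413639, -0.00193483]), 'gripper_force': 0.0, 'grip_width': 1.0037878400894453}
```

View pics/scene1.png

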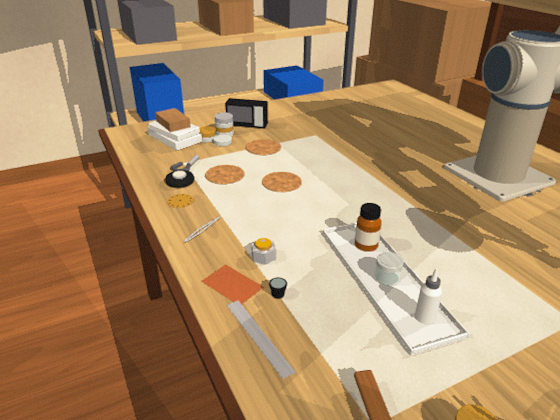

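View pics/top1.png

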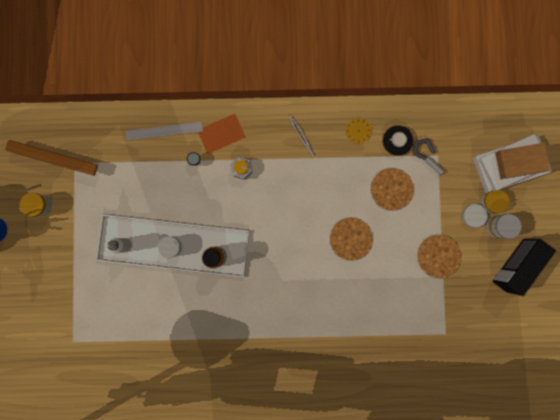

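```bash
cat > fit.py <<'E'
from h import *
from scipy.optimize import least_squares
def circ(p,r=None):
    f=(lambda x:np.hypot(p[:,0]-x[0],p[:,1]-x[1])-(r if r else x[2]))
    s=least_squares(f,[*p.mean(0)[:2],r or 25],loss="soft_l1",f_scale=1.)
    return s.x.round(1), np.abs(s.fun).mean().round(2)
E
python3 - <<'E'
from fit import *
cs={n:dict(np.load(f"c_{n}.npz",allow_pickle=True)) for n in("scene","top")}
PS={n:cloud(c) for n,c in cs.items()}
def sel(n,x,y,rad,z0,z1):
    P=PS[n].reshape(-1,3); k=(np.hypot(P[:,0]-x,P[:,1]-y)<rad)&(P[:,2]>z0)&(P[:,2]<z1); return P[k]
for n in cs:
    print(n)
    for nm,x,y,z0,z1 in(("botbody",545,100,20,64),("cap side",545,100,84,96),("cap top",545,100,97,112),("jar",570,220,10,44),("jartop",570,220,45,58),("spout",578,335,15,65),("block",765,42,10,60),("loupe",797,163,10,40)):
        p=sel(n,x,y,50,z0,z1)
        if len(p)>5: print(nm,len(p),circ(p)[0],p[:,:2].min(0).round(),p[:,:2].max(0).round(),"med",np.median(p,0).round(1))
    for nm,x,y in(("matA",577,-237),("matB",526,-466),("matC",704,-330)):
        P=PS[n].reshape(-1,3); col=cs[n]["color"].reshape(-1,3).astype(int)
        k=(np.hypot(P[:,0]-x,P[:,1]-y)<75)&(abs(P[:,2])<20)
        hs=col[k]; cork=(hs[:,2]-hs[:,0])>35
        q=P[k][cork]; 
        if len(q)>10: print(nm,len(q),q.mean(0).round(1),q.min(0).round(),q.max(0).round())
E
```

```text
scene
botbody 401 [539.6 109.3  26.8] [518.  93.] [568. 139.] med [556.1 129.9  42.6]
cap side 96 [539.4 109.1  21.4] [527.  95.] [564. 133.] med [552.4 125.5  90.5]
cap top 209 [541.2 111.7  16.5] [519.  87.] [562. 131.] med [542.4 112.8 102.4]
jar 318 [566.8 221.3  25.6] [552. 206.] [594. 248.] med [584.3 240.2  26.9]
jartop 392 [569.1 223.7  19.6] [539. 195.] [595. 249.] med [570.  224.8  50.8]
spout 453 [573.9 343.6  18.7] [532. 330.] [594. 364.] med [587.9 355.6  40.8]
block 455 [767.1  46.6  18.5] [738.  18.] [793.  69.] med [770.6  52.7  29. ]
loupe 260 [791.2 163.6  13.1] [773. 145.] [808. 180.] med [793.2 167.2  28.6]
matA 922 [ 576.5 -234.3    1.1] [ 503. -309.   -5.] [ 650. -164.    6.]
matB 686 [ 527.4 -462.5    0.7] [ 452. -540.   -5.] [ 599. -392.    7.]
matC 926 [ 703.7 -329.     1.2] [ 630. -403.   -5.] [ 779. -256.    8.]
top
botbody 53 [539.9 104.9  27.1] [515.  77.] [567. 106.] med [544.4  81.7  44.6]
cap side 15 [539.5 106.   22.3] [520.  84.] [560.  98.] med [543.1  86.7  91.1]
cap top 270 [539.8 104.7  15.3] [518.  83.] [560. 126.] med [539.4 104.  104.1]
jar 50 [567.  217.1  26. ] [544. 177.] [617. 215.] med [568.3 193.7  23.2]
jartop 373 [566.9 216.   19. ] [542. 190.] [592. 243.] med [566.8 215.4  52.2]
spout 98 [574.  339.8  18.9] [531. 320.] [591. 344.] med [573.6 323.5  40. ]
block 356 [764.1  35.8  18.9] [737.   9.] [792.  62.] med [762.3  35.5  33. ]
loupe 155 [789.7 156.9  12.6] [754. 140.] [807. 178.] med [789.4 156.6  30.8]
matA 1566 [ 578.3 -241.7    4. ] [ 521. -300.   -7.] [ 634. -185.   11.]
matB 2061 [ 527.2 -476.3    3.5] [ 452. -540.   -7.] [ 598. -409.   13.]
matC 1502 [ 705.  -350.1    4.8] [ 648. -404.   -4.] [ 763. -295.   12.]
```

The scene picture shows the amber wide-capped bottle at (369,227), the jar at (389,268) and the spout bottle at (429,300). There are cork mats at (282,182), (225,174) and (263,146). In the top picture the bottle is at (213,257) and the mats are at (351,239), (392,189) and (439,256).

Possible mix-ups, by scene pixel:
- **Bottle:** amber bottle (369,227), white spout bottle (429,300), clear jar (389,268) and far jars (222,125). I choose (369,227).
- **Mat:** A (282,182) is 625 mm from the base, B (263,146) is 705 mm and C (225,174) is 780 mm. I choose A.

Next is the close crop check and the first motion plan.

```bash
cat > plan.py <<'E'
from h import *
from scipy.linalg import fractional_matrix_power as fmp
def T(Rm,p):
    M=np.eye(4); M[:3,:3]=Rm; M[:3,3]=p; return M
def now(s=None):
    s=s or ctrl.read_state(); return T(R.from_quat(s["tcp_rot"]).as_matrix(),s["eef_pos"])
def tool(az,pitch,flip=1):
    "z at azimuth az, pitched down by pitch (deg); y horizontal"
    a,p=np.radians([az,pitch]); z=np.array([np.cos(a)*np.cos(p),np.sin(a)*np.cos(p),-np.sin(p)])
    y=flip*np.array([np.sin(a),-np.cos(a),0]); return np.stack([np.cross(y,z),y,z],1)
def pose(g,az,pitch,flip=1,L=155):
    Rm=tool(az,pitch,flip); return T(Rm,np.array(g)-L*Rm[:,2])
def rows(A,B,n):
    M=np.real(fmp(np.linalg.inv(A)@B,1/n))
    print(n,"x",(M[:3,3]/1000).round(4).tolist(),(np.degrees(R.from_matrix(M[:3,:3]).as_rotvec())/8).round(3).tolist())
E
python3 - <<'E'
from plan import *; from fit import *
c=dict(np.load("c_scene.npz",allow_pickle=True)); im=c["color"]
a=cv2.resize(im[190:350,330:480],None,fx=2.5,fy=2.5); b=cv2.resize(im[120:200,200:320],None,fx=3,fy=3)
h=max(a.shape[0],b.shape[0]); o=np.zeros((h,a.shape[1]+b.shape[1],3),np.uint8); o[:a.shape[0],:a.shape[1]]=a;o[:b.shape[0],a.shape[1]:]=b
cv2.imwrite("pics/crop1.png",o)
for n in("scene","top"):
    c=dict(np.load(f"c_{n}.npz",allow_pickle=True)); P=cloud(c)
    hsv=cv2.cvtColor(c["color"],cv2.COLOR_BGR2HSV); k=(hsv[...,1]>90)&(np.hypot(P[...,0]-577,P[...,1]+238)<75)
    ct=max(cv2.findContours(k.astype(np.uint8),0,1)[0],key=cv2.contourArea)[:,0]
    q=P[ct[:,1],ct[:,0]]; print(n,circ(q))
A=now(); B=T(tool(90,45),[450,-120,400]); print(B.round(2)); rows(A,B,15)
E
```

```text
scene (array([ 578.1, -238.2,   54.6]), np.float64(1.62))
top (array([ 578.4, -242. ,   54.4]), np.float64(0.62))
[[   0.      1.      0.    450.  ]
 [   0.71   -0.      0.71 -120.  ]
 [   0.71    0.     -0.71  400.  ]
 [   0.      0.      0.      1.  ]]
15 x [-0.0509, -0.0176, -0.0209] [-0.249, 0.317, 0.602]
```

View pics/crop1.png

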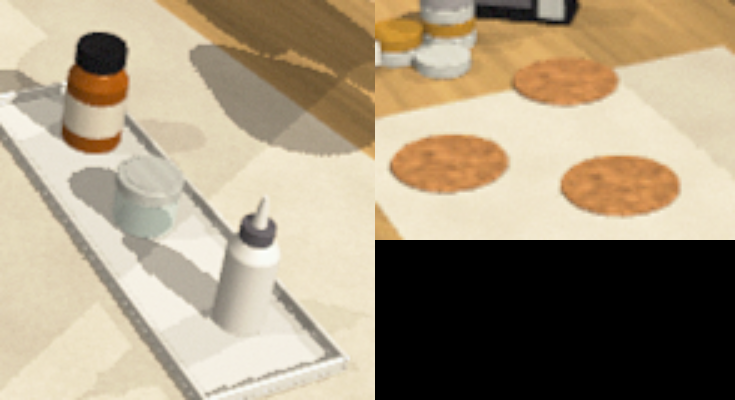

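The crop confirms it: the stout amber bottle with the white band and wide black cap stands at the tray's far end, with the jar and spout bottle beside it. The mat on the right of the crop is the nearest one, at (578,-240) with a fitted radius of about 55 mm.

Call:
{"method": "move_arm", "body": {"moves": [[[-0.051,-0.0175,-0.021],[-0.25,0.32,0.6],0.085],[[-0.051,-0.0175,-0.021],[-0.25,0.32,0.6],0.085],[[-0.051,-0.0175,-0.021],[-0.25,0.32,0.6],0.085],[[-0.051,-0.0175,-0.021],[-0.25,0.32,0.6],0.085],[[-0.051,-0.0175,-0.021],[-0.25,0.32,0.6],0.085]]}}

```text
time_s: 1.42
eef_pos: [351.1, 418.8, 479.9]
tcp_rot: [0.321, 0.936, 0.1, -0.1]
ft_force: [1.0, 0.5, 1.0]
grip_width: 0.997
gripper_force: 0.0
```

```bash
cat > log.py <<'E'
from plan import *
import json
s=ctrl.read_state(); print(s["qpos"].round(3).tolist(),s["eef_pos"].round(1),s["tcp_rot"].round(4).tolist(),s["ft_force"].round(1),s["time_s"])
print(now(s)[:3,:3].round(2).tolist())
open("log.txt","a").write(json.dumps([list(s["qpos"]),list(s["eef_pos"]),list(s["tcp_rot"])])+"\n")
E
python3 log.py
```

```text
[0.789, 0.209, 1.763, 0.302, 1.093, -0.25] [351.1 418.8 479.9] [0.3212, 0.9364, 0.1001, -0.0997] [1.  0.5 1. ] 1.425
[[-0.77, 0.62, -0.12], [0.58, 0.77, 0.25], [0.25, 0.12, -0.96]]
```

Call:
{"method": "move_arm", "body": {"moves": [[[-0.051,-0.0175,-0.021],[-0.25,0.32,0.6],0.085],[[-0.051,-0.0175,-0.021],[-0.25,0.32,0.6],0.085],[[-0.051,-0.0175,-0.021],[-0.25,0.32,0.6],0.085],[[-0.051,-0.0175,-0.021],[-0.25,0.32,0.6],0.085],[[-0.051,-0.0175,-0.021],[-0.25,0.32,0.6],0.085]]}}

```text
time_s: 2.05
eef_pos: [463.7, 155.2, 474.2]
tcp_rot: [0.503, 0.82, 0.192, -0.193]
ft_force: [1.7, -0.1, -0.1]
grip_width: 0.995
gripper_force: 0.0
```

```bash
python3 log.py
```

```text
[0.162, 0.157, 1.876, 0.59, 1.218, -0.55] [463.7 155.2 474.2] [0.5027, 0.8204, 0.1925, -0.1926] [ 1.7 -0.1 -0.1] 2.05
[[-0.42, 0.9, -0.12], [0.75, 0.42, 0.51], [0.51, 0.12, -0.85]]
```

Call:
{"method": "move_arm", "body": {"moves": [[[-0.051,-0.0175,-0.021],[-0.25,0.32,0.6],0.085],[[-0.051,-0.0175,-0.021],[-0.25,0.32,0.6],0.085],[[-0.051,-0.0175,-0.021],[-0.25,0.32,0.6],0.085],[[-0.051,-0.0175,-0.021],[-0.25,0.32,0.6],0.085],[[-0.051,-0.0175,-0.021],[-0.25,0.32,0.6],0.085]]}}

```text
time_s: 2.68
eef_pos: [453.4, -121.0, 397.9]
tcp_rot: [0.652, 0.652, 0.272, -0.273]
ft_force: [1.0, -0.0, -0.3]
grip_width: 0.992
gripper_force: 0.0
```

```bash
python3 log.py
```

```text
[-0.461, 0.305, 1.937, 0.706, 1.382, -0.774] [ 453.4 -121.   397.9] [0.6523, 0.6523, 0.2724, -0.2733] [ 1.  -0.  -0.3] 2.675
[[0.0, 1.0, -0.0], [0.7, 0.0, 0.71], [0.71, -0.0, -0.7]]
```

```bash
cat > fk.py <<'E'
from plan import *
import json
from scipy.optimize import least_squares
D=[([1.31500539,.42306915,1.62988067,0,1.0885552,-.0190123],[146.589,607.562,404.746],[.118112,.993,0,0])]+[json.loads(l) for l in open("log.txt")]
ry=lambda a:R.from_euler("y",a).as_matrix(); rz=lambda a:R.from_euler("z",a).as_matrix()
def frames(q):
    A=rz(q[0]);B=A@ry(q[1]);C=B@ry(q[2]);E=C@rz(q[3])@ry(q[4]); return A,B,C,E,E@rz(q[5])
R0=np.mean([frames(q)[4].T@R.from_quat(r).as_matrix() for q,p,r in D],0)
def Amat(q):
    A,B,C,E,_=frames(q)  # unknowns: shoulder r,lat,z ; L1 ; forearm offset,len ; wrist offset, len
    return np.stack([A[:,0],A[:,1],A[:,2],B[:,2],C[:,0],C[:,2],E[:,2]],1)
x=np.linalg.lstsq(np.vstack([Amat(q) for q,_,_ in D]),np.concatenate([p for _,p,_ in D]),rcond=None)[0]
def fk(q): return T(frames(q)[4]@np.round(R0),Amat(q)@x)
lo=np.array([-3,-.9,.09,-1.31,.11,-2.54]);hi=np.array([3,2.11,2.58,4.45,2.69,2.54])
def ik(M,q0):
    def f(q):
        F=fk(q); return np.r_[(F[:3,3]-M[:3,3])/100,R.from_matrix(F[:3,:3].T@M[:3,:3]).as_rotvec()]
    s=least_squares(f,np.clip(q0,lo+.01,hi-.01),bounds=(lo,hi)); return s.x,np.abs(s.fun).max()
def wrist(q):
    M=fk(q); return M[:3,3]-x[6]*M[:3,2]
E
python3 - <<'E'
from fk import *
print(R0.round(3).tolist(),x.round(1)); print([np.abs(Amat(q)@x-p).max().round(2) for q,p,_ in D])
q=np.array(D[-1][0])
for nm,g,az,p in(("grasp",[540,107,50],90,25),("grasp",[540,107,50],75,25),("grasp",[540,107,50],60,25),("mat",[578,-240,50],60,25),("mat",[578,-240,50],75,25)):
    s,e=ik(pose(g,az,p),q); print(nm,az,p,s.round(2),round(e,4),wrist(s).round())
E
```

```text
[[0.0, -1.0, 0.0], [1.0, 0.0, 0.0], [-0.0, 0.0, 1.0]] [  0.   11.9 312.4 563.1  77.5 484.9 127.6]
[np.float64(0.0), np.float64(0.0), np.float64(0.0), np.float64(0.0)]
grasp 90 25 [-0.29  0.93  1.83  1.14  1.27 -1.19] 0.0 [ 540. -149.  169.]
grasp 75 25 [-0.31  0.91  1.97  1.4   1.16 -1.29] 0.0 [ 474. -140.  169.]
grasp 60 25 [-0.3   0.9   2.11  1.73  1.11 -1.43] 0.0 [ 412. -115.  169.]
mat 60 25 [-0.82  0.98  1.64  1.1   1.34 -1.05] 0.0 [ 450. -462.  169.]
mat 75 25 [-0.78  1.02  1.48  0.91  1.5  -1.03] 0.0 [ 512. -487.  169.]
```

```bash
python3 - <<'E'
from fk import *
g=np.array([540,107,50.]); G=pose(g,75,25,L=151); Pg=G.copy(); Pg[:3,3]-=120*G[:3,2]
rows(now(),Pg,6); print(Pg[:3,3].round(1),G[:3,3].round(1),R.from_matrix(G[:3,:3]).as_quat().round(4))
E
```

```text
6 x [-0.0321, 0.0034, 0.0223] [-0.259, 0.406, 0.178]
[ 476.4 -130.2  164.5] [504.6 -25.2 113.8] [ 0.6691  0.5134  0.4263 -0.3271]
```

Call:
{"method": "move_arm", "body": {"moves": [[[-0.032,0.0035,0.0225],[-0.26,0.405,0.18],0.085],[[-0.032,0.0035,0.0225],[-0.26,0.405,0.18],0.085],[[-0.032,0.0035,0.0225],[-0.26,0.405,0.18],0.085],[[-0.032,0.0035,0.0225],[-0.26,0.405,0.18],0.085],[[-0.032,0.0035,0.0225],[-0.26,0.405,0.18],0.085]]}}

```text
time_s: 3.3
eef_pos: [472.6, -131.3, 202.3]
tcp_rot: [0.669, 0.538, 0.402, -0.319]
ft_force: [0.7, -0.4, 0.1]
grip_width: 0.993
gripper_force: 0.0
```

Call:
{"method": "move_arm", "body": {"moves": [[[-0.032,0.0035,0.0225],[-0.26,0.405,0.18],0.085],[[0,0,0],[0,0,0],0.085],[[0,0,0],[0,0,0],0.085]]}}

```text
time_s: 3.68
eef_pos: [477.1, -127.4, 165.5]
tcp_rot: [0.669, 0.515, 0.425, -0.327]
ft_force: [-0.7, -0.2, 0.4]
grip_width: 0.996
gripper_force: 0.0
```

```bash
python3 log.py; python3 - <<'E'
from fk import *
g=np.array([540,107,50.]); G=pose(g,75,25,L=151)
rows(now(),G,5)
c=ctrl.camera("scene"); cv2.imwrite("pics/pre.png",cv2.resize(c["color"][120:380,200:540],None,fx=2,fy=2))
for q in("bottle",): print([(d["rect"],d["conf"]) for d in ctrl.spot_in(c,q)])
E
```

```text
[-0.514, 0.81, 1.969, 1.177, 1.249, -1.201] [ 477.1 -127.4  165.5] [0.669, 0.5147, 0.425, -0.3271] [-0.7 -0.2  0.4] 3.675
[[0.11, 0.97, 0.23], [0.41, -0.26, 0.88], [0.91, -0.0, -0.42]]
5 x [-0.0004, 0.0001, 0.0236] [-0.004, 0.004, 0.001]
[([352.9, 202.7, 381.9, 251.5], 0.89)]
```

View pics/pre.png

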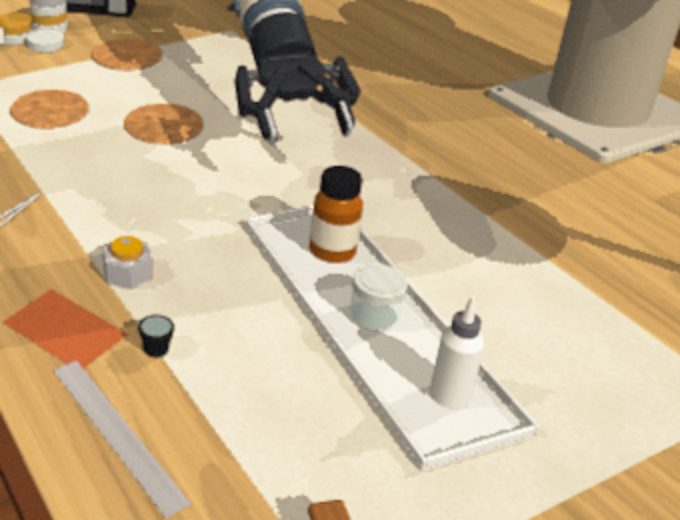

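The picture shows the open gripper at about (295,90), pointing at the bottle at (338,215) with both fingers clear. I'll approach along the fingers and then close.

Call:
{"method": "move_arm", "body": {"moves": [[[0,0,0.0235],[0,0,0],0.085],[[0,0,0.0235],[0,0,0],0.085],[[0,0,0.0235],[0,0,0],0.085],[[0,0,0.0235],[0,0,0],0.085],[[0,0,0.0235],[0,0,0],0.085]], "squeeze": 50}}

```text
time_s: 4.4
eef_pos: [505.2, -24.1, 116.5]
tcp_rot: [0.669, 0.515, 0.426, -0.326]
ft_force: [0.5, 0.1, -0.5]
grip_width: 0.99
gripper_force: 0.0
```

Call:
{"method": "move_arm", "body": {"moves": [[[0,0,0],[0,0,0],0.085],[[0,0,0],[0,0,0],0.03],[[0,0,0],[0,0,0],0.03],[[0,0,0],[0,0,0],0.03],[[0,0,0],[0,0,0],0.03]]}}

```text
time_s: 5.03
eef_pos: [504.4, -25.2, 115.6]
tcp_rot: [0.669, 0.514, 0.426, -0.327]
ft_force: [-1.1, -3.7, 7.3]
grip_width: 0.614
gripper_force: 52.4
```

Call:
{"method": "move_arm", "body": {"moves": [[[0,0,0],[0,0,0],0.03],[[0,0,0],[0,0,0],0.03],[[0,0,0],[0,0,0],0.03]]}}

```text
time_s: 5.4
eef_pos: [504.5, -25.2, 115.6]
tcp_rot: [0.669, 0.514, 0.426, -0.327]
ft_force: [-1.5, -3.3, 7.5]
grip_width: 0.616
gripper_force: 52.4
```

```bash
python3 log.py; python3 - <<'E'
from fk import *
A=now(); q=ctrl.read_state()["qpos"]
Lf=A.copy(); Lf[2,3]+=60; rows(A,Lf,3)
for az in(75,60):
  for z in(330,400):
    I=pose([520,0,z],az,-15); s,e=ik(I,q); s2,e2=ik(I@T(rz(np.pi),[0,0,0]),s+[0,0,0,0,0,3.1]); print(az,z,s.round(2),round(e,4),s2.round(2),round(e2,4),wrist(s).round())
I=pose([520,0,350],75,-15); rows(Lf,I,8)
E
```

```text
[-0.305, 0.91, 1.973, 1.41, 1.161, -1.288] [504.5 -25.2 115.6] [0.6689, 0.5137, 0.4262, -0.3271] [-1.5 -3.3  7.5] 5.4
[[0.11, 0.97, 0.23], [0.41, -0.26, 0.88], [0.91, 0.0, -0.42]]
3 x [0.0181, 0.0, -0.0085] [0.0, 0.0, -0.0]
75 330 [-0.55  0.74  1.95  1.42  1.93 -1.11] 0.0 [-0.55  0.74  1.95  1.42  1.93  2.03] 0.0 [ 449. -264.  257.]
75 400 [-0.55  0.61  1.96  1.47  1.95 -0.97] 0.0 [-0.55  0.61  1.96  1.47  1.95  2.17] 0.0 [ 449. -264.  327.]
60 330 [-0.58  0.71  2.1   1.61  1.84 -1.23] 0.0 [-0.58  0.71  2.1   1.61  1.84  1.91] 0.0 [ 384. -236.  257.]
60 400 [-0.58  0.55  2.11  1.65  1.83 -1.07] 0.0 [-0.58  0.55  2.11  1.65  1.83  2.07] 0.0 [ 384. -236.  327.]
8 x [0.015, 0.0011, -0.0176] [-0.0, 0.625, 0.0]
```

Call:
{"method": "move_arm", "body": {"moves": [[[0.009,0,-0.004],[0,0,0],0.03],[[0.018,0,-0.0085],[0,0,0],0.03],[[0.018,0,-0.0085],[0,0,0],0.03],[[0.009,0,-0.0045],[0,0,0],0.03],[[0,0,0],[0,0,0],0.03]]}}

```text
time_s: 6.02
eef_pos: [504.3, -24.8, 175.1]
tcp_rot: [0.669, 0.514, 0.425, -0.327]
ft_force: [-0.3, -0.4, -2.8]
grip_width: 0.616
gripper_force: 52.6
```

```bash
python3 log.py; python3 - <<'E'
from fit import *
c=ctrl.camera("scene"); cv2.imwrite("pics/lift.png",cv2.resize(c["color"][120:340,220:480],None,fx=2.5,fy=2.5))
E
```

```text
[-0.304, 0.785, 2.002, 1.37, 1.176, -1.186] [504.3 -24.8 175.1] [0.6691, 0.5145, 0.4253, -0.3267] [-0.3 -0.4 -2.8] 6.025
[[0.11, 0.97, 0.23], [0.41, -0.26, 0.87], [0.91, 0.0, -0.42]]
```

View pics/lift.png

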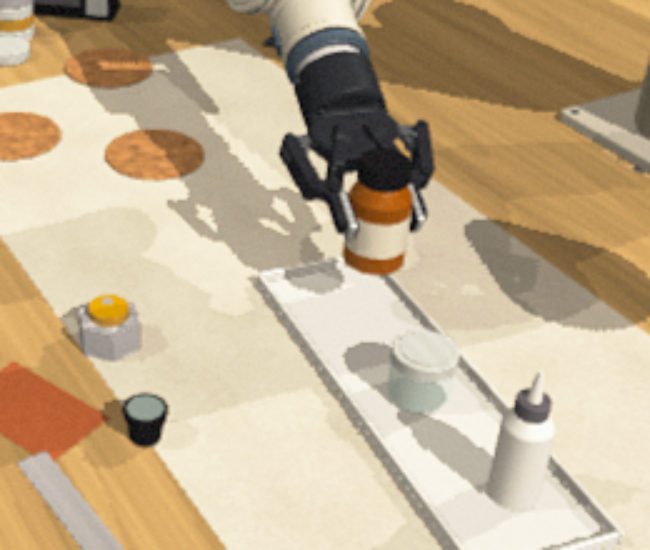

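The bottle hangs upright in the fingers at (380,215), and the tray and the other containers are undisturbed. The wrist reads 2.8 N, which fits the bottle's weight. Next I lift, pitch up and roll over.

Call:
{"method": "move_arm", "body": {"moves": [[[0.015,0.001,-0.0175],[0,0.625,0],0.03],[[0.015,0.001,-0.0175],[0,0.625,0],0.03],[[0.015,0.001,-0.0175],[0,0.625,0],0.03],[[0.015,0.001,-0.0175],[0,0.625,0],0.03],[[0.015,0.001,-0.0175],[0,0.625,0],0.03]], "squeeze": 60}}

```text
time_s: 6.7
eef_pos: [492.3, -88.6, 268.7]
tcp_rot: [0.561, 0.43, 0.56, -0.432]
ft_force: [0.3, 0.0, -2.2]
grip_width: 0.614
gripper_force: 63.1
```

Call:
{"method": "move_arm", "body": {"moves": [[[0.015,0.001,-0.0175],[0,0.625,0],0.03],[[0.015,0.001,-0.0175],[0,0.625,0],0.03],[[0.015,0.001,-0.0175],[0,0.625,0],0.03],[[0,0,0],[0,0,0.5],0.03],[[0,0,0],[0,0,1],0.03]]}}

```text
time_s: 7.32
eef_pos: [481.0, -143.4, 308.3]
tcp_rot: [0.521, 0.317, 0.573, -0.548]
ft_force: [0.5, 0.1, -2.7]
grip_width: 0.614
gripper_force: 63.2
```

```bash
python3 log.py
```

```text
[-0.552, 0.705, 1.957, 1.435, 1.935, -0.862] [ 481.  -143.4  308.3] [0.5206, 0.317, 0.5733, -0.5476] [ 0.5  0.1 -2.7] 7.325
[[0.14, 0.96, 0.25], [-0.3, -0.2, 0.93], [0.94, -0.21, 0.26]]
```

Call:
{"method": "move_arm", "body": {"moves": [[[0,0,0],[0,0,1],0.03],[[0,0,0],[0,0,1],0.03],[[0,0,0],[0,0,1],0.03],[[0,0,0],[0,0,1],0.03],[[0,0,0],[0,0,1],0.03]]}}

```text
time_s: 7.95
eef_pos: [481.0, -143.0, 308.3]
tcp_rot: [-0.598, -0.12, -0.351, 0.711]
ft_force: [-0.2, -0.6, -1.2]
grip_width: 0.613
gripper_force: 63.2
```

Call:
{"method": "move_arm", "body": {"moves": [[[0,0,0],[0,0,1],0.03],[[0,0,0],[0,0,1],0.03],[[0,0,0],[0,0,1],0.03],[[0,0,0],[0,0,1],0.03],[[0,0,0],[0,0,1],0.03]]}}

```text
time_s: 8.57
eef_pos: [481.0, -143.0, 308.3]
tcp_rot: [-0.603, 0.092, -0.087, 0.788]
ft_force: [-0.2, 0.5, -2.0]
grip_width: 0.616
gripper_force: 63.2
```

```bash
python3 log.py
```

```text
[-0.551, 0.705, 1.957, 1.435, 1.935, 0.535] [ 481.  -143.   308.3] [-0.6025, 0.0919, -0.0866, 0.788] [-0.2  0.5 -2. ] 8.575
[[0.97, 0.03, 0.25], [-0.25, 0.26, 0.93], [-0.04, -0.97, 0.26]]
```

11.5 of the 22.5 units are done. I'll roll the remaining 11 and hold.

Call:
{"method": "move_arm", "body": {"moves": [[[0,0,0],[0,0,1],0.03],[[0,0,0],[0,0,1],0.03],[[0,0,0],[0,0,1],0.03],[[0,0,0],[0,0,1],0.03],[[0,0,0],[0,0,1],0.03]]}}

```text
time_s: 9.2
eef_pos: [481.0, -143.0, 308.3]
tcp_rot: [-0.535, 0.292, 0.188, 0.77]
ft_force: [1.3, 0.2, -2.5]
grip_width: 0.615
gripper_force: 63.2
```

Call:
{"method": "move_arm", "body": {"moves": [[[0,0,0],[0,0,1],0.03],[[0,0,0],[0,0,1],0.03],[[0,0,0],[0,0,1],0.03],[[0,0,0],[0,0,1],0.03],[[0,0,0],[0,0,1],0.03]]}}

```text
time_s: 9.82
eef_pos: [481.0, -143.1, 308.3]
tcp_rot: [-0.402, 0.458, 0.44, 0.659]
ft_force: [-1.2, 0.1, -1.5]
grip_width: 0.612
gripper_force: 63.2
```

Call:
{"method": "move_arm", "body": {"moves": [[[0,0,0],[0,0,1],0.03],[[0,0,0],[0,0,0],0.03],[[0,0,0],[0,0,0],0.03],[[0,0,0],[0,0,0],0.03],[[0,0,0],[0,0,0],0.03]]}}

```text
time_s: 10.45
eef_pos: [481.1, -143.1, 309.2]
tcp_rot: [-0.371, 0.483, 0.483, 0.629]
ft_force: [0.6, 0.1, -1.9]
grip_width: 0.615
gripper_force: 63.2
```

Call:
{"method": "move_arm", "body": {"moves": [[[0,0,0],[0,0,0],0.03],[[0,0,0],[0,0,0],0.03],[[0,0,0],[0,0,0],0.03],[[0,0,0],[0,0,0],0.03],[[0,0,0],[0,0,0],0.03]]}}

```text
time_s: 11.08
eef_pos: [481.0, -143.1, 309.2]
tcp_rot: [-0.371, 0.483, 0.483, 0.628]
ft_force: [-0.3, 0.2, -1.9]
grip_width: 0.614
gripper_force: 63.2
```

```bash
python3 log.py; python3 - <<'E'
from fit import *
c=ctrl.camera("scene"); cv2.imwrite("pics/inv.png",cv2.resize(c["color"][80:300,200:460],None,fx=2.5,fy=2.5))
E
```

```text
[-0.551, 0.703, 1.957, 1.435, 1.935, 2.067] [ 481.  -143.1  309.2] [-0.3712, 0.4834, 0.4834, 0.6284] [-0.3  0.2 -1.9] 11.075
[[0.07, -0.97, 0.25], [0.25, 0.26, 0.93], [-0.97, 0.0, 0.26]]
```

View pics/inv.png

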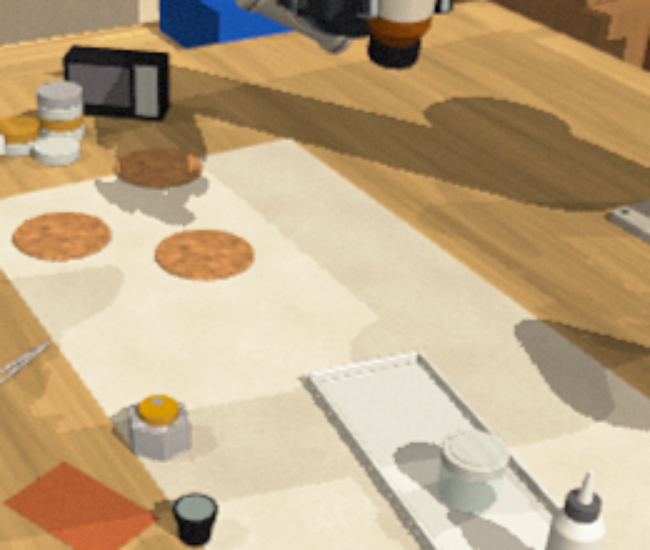

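The cap points straight down at (395,50) in the crop. I'll hold a little longer and then roll back.

Call:
{"method": "move_arm", "body": {"moves": [[[0,0,0],[0,0,0],0.03],[[0,0,0],[0,0,0],0.03],[[0,0,0],[0,0,0],0.03],[[0,0,0],[0,0,0],0.03],[[0,0,0],[0,0,-0.5],0.03]]}}

```text
time_s: 11.75
eef_pos: [481.1, -143.1, 309.2]
tcp_rot: [-0.388, 0.47, 0.461, 0.645]
ft_force: [0.9, 0.3, -1.8]
grip_width: 0.616
gripper_force: 63.2
```

Call:
{"method": "move_arm", "body": {"moves": [[[0,0,0],[0,0,-1],0.03],[[0,0,0],[0,0,-1],0.03],[[0,0,0],[0,0,-1],0.03],[[0,0,0],[0,0,-1],0.03],[[0,0,0],[0,0,-1],0.03]]}}

```text
time_s: 12.38
eef_pos: [481.1, -143.1, 309.2]
tcp_rot: [-0.526, 0.308, 0.211, 0.764]
ft_force: [1.1, 0.2, -2.3]
grip_width: 0.608
gripper_force: 63.2
```

Call:
{"method": "move_arm", "body": {"moves": [[[0,0,0],[0,0,-1],0.03],[[0,0,0],[0,0,-1],0.03],[[0,0,0],[0,0,-1],0.03],[[0,0,0],[0,0,-1],0.03],[[0,0,0],[0,0,-1],0.03]]}}

```text
time_s: 13.0
eef_pos: [481.1, -143.1, 309.2]
tcp_rot: [-0.6, 0.11, -0.063, 0.79]
ft_force: [0.8, 1.3, -2.5]
grip_width: 0.618
gripper_force: 63.2
```

Call:
{"method": "move_arm", "body": {"moves": [[[0,0,0],[0,0,-1],0.03],[[0,0,0],[0,0,-1],0.03],[[0,0,0],[0,0,-1],0.03],[[0,0,0],[0,0,-1],0.03],[[0,0,0],[0,0,-1],0.03]]}}

```text
time_s: 13.62
eef_pos: [481.1, -143.1, 309.2]
tcp_rot: [-0.601, -0.102, -0.33, 0.721]
ft_force: [0.2, 0.2, -1.7]
grip_width: 0.613
gripper_force: 63.2
```

Call:
{"method": "move_arm", "body": {"moves": [[[0,0,0],[0,0,-1],0.03],[[0,0,0],[0,0,-1],0.03],[[0,0,0],[0,0,-1],0.03],[[0,0,0],[0,0,-1],0.03],[[0,0,0],[0,0,-1],0.03]]}}

```text
time_s: 14.25
eef_pos: [481.1, -143.1, 309.2]
tcp_rot: [-0.53, -0.301, -0.556, 0.565]
ft_force: [-0.4, -0.8, -1.9]
grip_width: 0.613
gripper_force: 63.2
```

Call:
{"method": "move_arm", "body": {"moves": [[[0,0,0],[0,0,-1],0.03],[[0,0,0],[0,0,-1],0.03],[[0,0,0],[0,0,0],0.03]]}}

```text
time_s: 14.62
eef_pos: [481.0, -143.1, 309.2]
tcp_rot: [0.484, 0.371, 0.628, -0.484]
ft_force: [0.3, -0.3, -2.1]
grip_width: 0.613
gripper_force: 63.2
```

```bash
python3 log.py; python3 - <<'E'
from fk import *
A=now(); q=ctrl.read_state()["qpos"]
for az in(75,60,45):
    B=pose([578,-240,150],az,25,L=151); s,e=ik(B,q); print(az,s.round(2),round(e,4),B[:3,3].round(1)); rows(A,B,12)
E
```

```text
[-0.551, 0.703, 1.957, 1.435, 1.935, -1.073] [ 481.  -143.1  309.2] [0.4837, 0.3708, 0.6281, -0.4838] [ 0.3 -0.3 -2.1] 14.625
[[-0.06, 0.97, 0.25], [-0.25, -0.26, 0.93], [0.97, -0.0, 0.26]]
75 [-0.77  0.87  1.52  0.91  1.56 -0.93] 0.0 [ 542.6 -372.2  213.8]
12 x [-0.0091, 0.0099, -0.017] [-0.001, -0.416, -0.001]
60 [-0.81  0.81  1.67  1.08  1.39 -0.93] 0.0 [ 509.6 -358.5  213.8]
12 x [-0.0089, 0.0092, -0.0156] [-0.16, -0.413, 0.013]
45 [-0.83  0.76  1.82  1.29  1.23 -0.98] 0.0 [ 481.2 -336.8  213.8]
12 x [-0.0087, 0.0083, -0.0141] [-0.319, -0.406, 0.027]
```

Call:
{"method": "move_arm", "body": {"moves": [[[-0.009,0.01,-0.017],[0,-0.415,0],0.03],[[-0.009,0.01,-0.017],[0,-0.415,0],0.03],[[-0.009,0.01,-0.017],[0,-0.415,0],0.03],[[-0.009,0.01,-0.017],[0,-0.415,0],0.03],[[-0.009,0.01,-0.017],[0,-0.415,0],0.03]]}}

```text
time_s: 15.25
eef_pos: [509.5, -231.3, 252.1]
tcp_rot: [0.57, 0.436, 0.551, -0.425]
ft_force: [0.6, 0.6, -2.1]
grip_width: 0.614
gripper_force: 63.2
```

Call:
{"method": "move_arm", "body": {"moves": [[[-0.009,0.01,-0.017],[0,-0.415,0],0.03],[[-0.009,0.01,-0.017],[0,-0.415,0],0.03],[[-0.009,0.01,-0.017],[0,-0.415,0],0.03],[[-0.009,0.01,-0.017],[0,-0.415,0],0.03],[[-0.009,0.01,-0.017],[0,-0.415,0],0.03]]}}

```text
time_s: 15.88
eef_pos: [534.5, -331.5, 220.1]
tcp_rot: [0.644, 0.493, 0.463, -0.358]
ft_force: [-0.4, 0.4, -1.4]
grip_width: 0.615
gripper_force: 63.1
```

Call:
{"method": "move_arm", "body": {"moves": [[[-0.009,0.01,-0.017],[0,-0.415,0],0.03],[[-0.009,0.01,-0.017],[0,-0.415,0],0.03],[[0,0,0],[0,0,0],0.03],[[0,0,0],[0,0,0],0.03]]}}

```text
time_s: 16.38
eef_pos: [543.7, -372.2, 214.9]
tcp_rot: [0.669, 0.513, 0.426, -0.329]
ft_force: [-0.3, -0.5, -2.0]
grip_width: 0.615
gripper_force: 63.1
```

```bash
python3 log.py; python3 - <<'E'
from fk import *
from fit import *
A=now(); print("grasp pt",(A@[0,0,151,1])[:3].round(1))
c=ctrl.camera("scene"); cv2.imwrite("pics/overmat.png",cv2.resize(c["color"][80:240,190:350],None,fx=3.5,fy=3.5))
np.savez("c_s2",**c)
P=cloud(c); col=c["color"].astype(int); g=(A@[0,0,151,1])[:3]
near=(np.hypot(P[...,0]-g[0],P[...,1]-g[1])<45)
am=near&(col[...,2]-col[...,0]>70)&(P[...,2]>60)
p=P[am]; print("amber",len(p),"zmin",np.percentile(p[:,2],[0,2,50,98]).round(1), circ(p[p[:,2]<g[2]+15],27))
G0=pose(g*[0,0,1]+[578,-240,0],75,25,L=151); rows(A,G0,1)
E
```

```text
[-0.772, 0.871, 1.517, 0.911, 1.569, -0.929] [ 543.7 -372.2  214.9] [0.6687, 0.5128, 0.4261, -0.3292] [-0.3 -0.5 -2. ] 16.375
[[0.11, 0.97, 0.23], [0.41, -0.26, 0.88], [0.91, -0.0, -0.42]]
grasp pt [ 578.7 -239.7  151.4]
amber 322 zmin [103.2 104.1 163.2 183.2] (array([ 577.8, -237.5,   27. ]), np.float64(1.58))
1 x [0.0002, -0.001, -0.0004] [-0.02, -0.019, -0.016]
```

View pics/overmat.png

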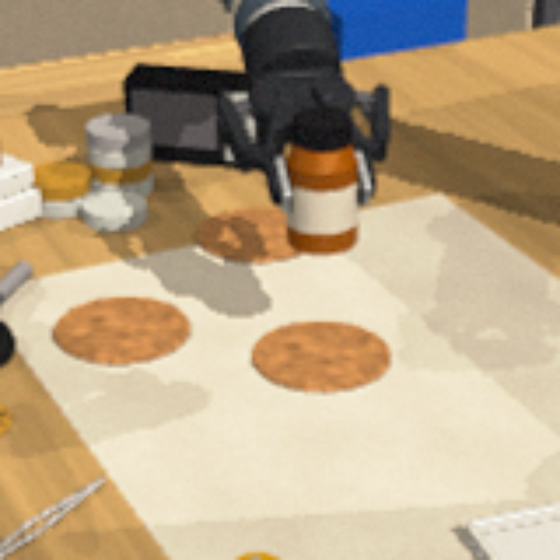

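The bottle hangs upright above the scene. The camera puts its axis at (577.8,-237.5) against the mat's (578.1,-238.2), and its base is at about 103 mm, as the grasp geometry predicts. I'll lower it most of the way, then inch down.

Call:
{"method": "move_arm", "body": {"moves": [[[-0.0165,0,0.0077],[0,0,0],0.03],[[-0.0165,0,0.0077],[0,0,0],0.03],[[-0.0165,0,0.0077],[0,0,0],0.03],[[-0.0165,0,0.0077],[0,0,0],0.03],[[-0.0165,0,0.0077],[0,0,0],0.03]]}}

```text
time_s: 17.05
eef_pos: [543.9, -372.6, 122.5]
tcp_rot: [0.669, 0.513, 0.426, -0.328]
ft_force: [-0.2, 0.1, -2.0]
grip_width: 0.614
gripper_force: 63.1
```

Call:
{"method": "move_arm", "body": {"moves": [[[0,0,0],[0,0,0],0.03],[[0,0,0],[0,0,0],0.03],[[-0.0018,0,0.0009],[0,0,0],0.03],[[-0.0018,0,0.0009],[0,0,0],0.03],[[0,0,0],[0,0,0],0.03]]}}

```text
time_s: 17.68
eef_pos: [544.0, -372.6, 120.3]
tcp_rot: [0.669, 0.514, 0.426, -0.328]
ft_force: [0.2, 0.3, -1.1]
grip_width: 0.615
gripper_force: 63.1
```

```bash
python3 log.py; python3 - <<'E'
from fk import *
A=now(); print("grasp pt",(A@[0,0,151,1])[:3].round(1))
E
```

```text
[-0.772, 1.016, 1.485, 0.914, 1.498, -1.02] [ 544.  -372.6  120.3] [0.6686, 0.5137, 0.4261, -0.3279] [ 0.2  0.3 -1.1] 17.675
[[0.11, 0.97, 0.23], [0.41, -0.26, 0.88], [0.91, -0.0, -0.42]]
grasp pt [ 579.2 -240.3   56.6]
```

Call:
{"method": "move_arm", "body": {"moves": [[[-0.0014,0,0.0006],[0,0,0],0.03],[[-0.0014,0,0.0006],[0,0,0],0.03],[[0,0,0],[0,0,0],0.03]]}}

```text
time_s: 18.05
eef_pos: [543.9, -372.6, 116.9]
tcp_rot: [0.669, 0.514, 0.426, -0.328]
ft_force: [0.2, 0.3, -1.9]
grip_width: 0.612
gripper_force: 63.1
```

Call:
{"method": "move_arm", "body": {"moves": [[[-0.0009,0,0.0004],[0,0,0],0.03],[[0,0,0],[0,0,0],0.03]]}}

```text
time_s: 18.3
eef_pos: [544.0, -372.6, 116.0]
tcp_rot: [0.669, 0.514, 0.426, -0.328]
ft_force: [0.1, -0.6, -2.0]
grip_width: 0.614
gripper_force: 63.1
```

Call:
{"method": "move_arm", "body": {"moves": [[[-0.0005,0,0.0002],[0,0,0],0.03],[[0,0,0],[0,0,0],0.03]]}}

```text
time_s: 18.55
eef_pos: [544.0, -372.7, 115.6]
tcp_rot: [0.669, 0.514, 0.426, -0.328]
ft_force: [0.3, 0.8, -0.8]
grip_width: 0.613
gripper_force: 63.1
```

Call:
{"method": "move_arm", "body": {"moves": [[[-0.0005,0,0.0002],[0,0,0],0.03],[[0,0,0],[0,0,0],0.03]]}}

```text
time_s: 18.8
eef_pos: [544.0, -372.7, 115.4]
tcp_rot: [0.668, 0.514, 0.426, -0.328]
ft_force: [-0.4, 1.7, 3.2]
grip_width: 0.616
gripper_force: 63.2
```

The wrist force has gone from -2 to +3 N, so the base is on the mat. I'll ease the grip, open and check.

Call:
{"method": "move_arm", "body": {"moves": [[[0,0,0],[0,0,0],0.03],[[0,0,0],[0,0,0],0.03],[[0,0,0],[0,0,0],0.06],[[0,0,0],[0,0,0],0.07],[[0,0,0],[0,0,0],0.085]], "squeeze": 20}}

```text
time_s: 19.42
eef_pos: [543.9, -372.8, 114.8]
tcp_rot: [0.669, 0.514, 0.426, -0.328]
ft_force: [0.6, 0.4, -0.7]
grip_width: 0.986
gripper_force: 0.0
```

Call:
{"method": "move_arm", "body": {"moves": [[[0,0,0],[0,0,0],0.085],[[0,0,0],[0,0,0],0.085],[[0,0,0],[0,0,0],0.085],[[0,0,0],[0,0,0],0.085]]}}

```text
time_s: 19.92
eef_pos: [544.0, -372.7, 115.0]
tcp_rot: [0.669, 0.514, 0.426, -0.328]
ft_force: [-0.2, -0.6, -0.0]
grip_width: 0.994
gripper_force: 0.0
```

```bash
python3 log.py; python3 - <<'E'
from fit import *
c=ctrl.camera("scene"); cv2.imwrite("pics/set.png",cv2.resize(c["color"][100:240,220:360],None,fx=4,fy=4))
P=cloud(c); col=c["color"].astype(int)
am=(np.hypot(P[...,0]-578,P[...,1]+238)<45)&(P[...,2]>12)
p=P[am]; b=p[(p[:,2]>12)&(p[:,2]<35)]; print(len(b),circ(b,27))
E
```

```text
[-0.773, 1.024, 1.482, 0.915, 1.495, -1.025] [ 544.  -372.7  115. ] [0.6686, 0.5137, 0.4261, -0.328] [-0.2 -0.6 -0. ] 19.925
[[0.11, 0.97, 0.23], [0.41, -0.26, 0.88], [0.91, -0.0, -0.42]]
149 (array([ 578.4, -237.9,   27. ]), np.float64(1.3))
```

View pics/set.png

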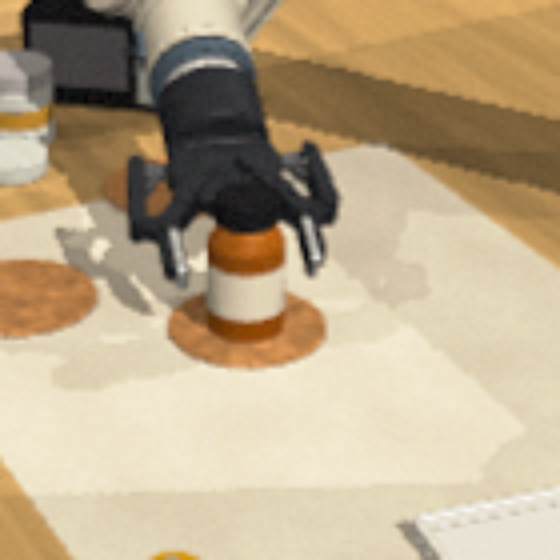

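The bottle stands upright on the middle of the mat at (247,290), with the fingers clear on both sides. I'll back straight out along the tool.

Call:
{"method": "move_arm", "body": {"moves": [[[0,0,-0.015],[0,0,0],0.085],[[0,0,-0.03],[0,0,0],0.085],[[0,0,-0.03],[0,0,0],0.085],[[0,0,-0.03],[0,0,0],0.085],[[0,0,-0.02],[0,0,0],0.085]]}}

```text
time_s: 20.6
eef_pos: [514.2, -484.4, 168.9]
tcp_rot: [0.669, 0.514, 0.426, -0.327]
ft_force: [0.7, -0.2, 0.3]
grip_width: 0.998
gripper_force: 0.0
```

Call:
{"method": "move_arm", "body": {"moves": [[[0,0,0],[0,0,0],0.085],[[0,0,0],[0,0,0],0.085],[[0,0,0],[0,0,0],0.085]]}}

```text
time_s: 20.98
eef_pos: [515.1, -481.1, 167.0]
tcp_rot: [0.668, 0.514, 0.426, -0.329]
ft_force: [0.4, -0.2, 0.5]
grip_width: 0.997
gripper_force: 0.0
```

```bash
python3 log.py; python3 - <<'E'
from fit import *
for n in("scene","top"):
    c=ctrl.camera(n); P=cloud(c).reshape(-1,3); p=P[np.hypot(P[:,0]-578,P[:,1]+239)<45]
    for a,b,r in((12,62,27),(84,96,21.5),(97,112,None)):
        k=p[(p[:,2]>a)&(p[:,2]<b)]
        if len(k)>5: print(n,a,len(k),circ(k,r),np.median(k,0).round(1))
E
```

```text
[-0.9, 1.002, 1.344, 0.818, 1.664, -0.957] [ 515.1 -481.1  167. ] [0.6683, 0.5136, 0.4259, -0.3289] [ 0.4 -0.2  0.5] 20.975
[[0.11, 0.97, 0.23], [0.41, -0.26, 0.88], [0.91, -0.0, -0.42]]
scene 12 322 (array([ 578.8, -237.7,   27. ]), np.float64(1.42)) [ 591.1 -215.9   37.8]
scene 84 67 (array([ 578.8, -238.1,   21.5]), np.float64(1.19)) [ 588.7 -221.6   89.8]
scene 97 110 (array([ 580.2, -233.4,   15.9]), np.float64(3.78)) [ 581.5 -231.2  101.9]
top 12 51 (array([ 579.9, -241.9,   27. ]), np.float64(0.27)) [ 580.1 -217.9   43.4]
top 84 14 (array([ 579.6, -241.7,   21.5]), np.float64(0.47)) [ 577.3 -222.5   91. ]
top 97 263 (array([ 579.9, -241.2,   15.1]), np.float64(4.22)) [ 579.5 -241.3  103.7]
```

The body and cap axes coincide, so the bottle is upright. It is within about 2 mm of the mat's centre and the robot is clear. Handing in.

```bash
python3 -c "
from plant import ctrl
print(ctrl.finish_job())"
```

```text
the job is handed in; nothing more can be done
None
```

I held the bottle upside down for over a second, then set it upright within about 2 mm of the nearest cork mat's centre, saw nothing else moved, and handed the job in at about 21 s; no verdict came back.

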